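Fit the kneader on the drive and hold it down

ROBOT

A 6-joint arm with a two-finger parallel gripper is mounted at the origin on the work surface. World frame = base frame: x ahead of the robot, y to its left, z up, the work surface at z = 0. Lengths are in mm, angles in rad, forces in N, time in s.
With the tool pointing down it reaches from about 275 to 750 mm from the base axis. Payload 10.2 kg.
Tool frame: the origin (TCP) lies midway between the tips of the shut fingers; the grasp point (between the pads) lies 19 mm behind it (ctrl.pinch_z is the distance from the TCP to the grasp point, in mm); x points along the fingers, z is the direction in which the jaws open and shut, and the axes are right-handed (so a half turn about x gives the same grasp; the last joint's range is limited). The gripper opens to 85 mm and grips with 20 to 120 N. Pads are 22 mm wide; open, the fingers measure 114 mm over their backs; the gripper's body (76 mm by 85 mm) begins 54 mm behind the grasp point. The pads swing forward as they close: fully open they stand 13 mm farther back than shut.
Start: joints at [-1.373, 0.313, 1.498, -0, 1.331, -0.223], TCP at [214.446, -479.212, 203.894] pointing down, gripper open.
Joint ranges: [-2.94, 2.94], [-0.97, 2.17], [0.19, 2.56], [-1.23, 4.37], [0.02, 3.11], [-2.88, 2.88]. Speed limits (rad/s): [2.39, 2.39, 3.01, 3.14, 3.14, 3.14].

INTERFACE

Orientations are given as a unit quaternion [w, x, y, z].
In Python, from rig import ctrl, capture, workorder, nets gives the robot as it stands. The module is installed in compiled form; this text tells all that it offers.
- The arm moves only by the tool send_rows, never from a script. Its argument "rows" is text: rows parted by semicolons, each of 5 numbers parted by spaces: the opening, from 0 (shut) to 1 (fully open), then the shift along the tool's x, y, z in cm, then the turn about the tool's x in units of 5 degrees (1.0 is 5 degrees). In form: grip x y z yaw; .... A call has 1 to 12 rows; each row is the pose to reach, as a shift and turn from the pose commanded when the call began, along the tool's axes at that moment; what a row does not reach only later rows make up. A row lasts 1/10 s, in which the tool goes at most 50 mm and 8.59 degrees, less where a joint would pass 70% of its speed; a pose out of reach is approached as far as the arm can. A call with a gripper value outside its range is refused whole. The fingers move at their own pace and stop on an object; "grip_force" is the grip in N (left out, the last holds). Time passes only in rows, so rows that repeat a pose let the fingers close. It gives the time, the measured TCP pose, the force and the opening at its end, in the units of the state.
- ctrl.sense(): the state, without advancing time (a new reading comes with each control period).
- capture(name): name is "side" or "top"; returns a dict with "pixels" (480x640x3 uint8, red, green, blue), "intrinsics" (3x3 intrinsics, pixels), "view" (4x4, takes a point from world to camera coordinates). Camera axes: x right, y down, z forward; pixel columns grow to the right and rows downward; lengths in mm; the calibration is good to about 2 mm. A picture is of the moment at which its call begins. There is no depth.
- workorder.finish_job(): hands the job in, once; it reports no verdict.
Trained networks look in a picture, given as the dict that the camera call returned (one of the last four; its "shot" number tells which), for a name from the list of things; names that differ only in an ending like _2 or _b are one class to them, and where a whole thing is asked for, a point or a joint stands for the part that bears it (a point fixed in the world has none). Each returns a list of dicts, best first, with "confidence" (0 to 1); they miss things now and then, are a little off and sometimes report something else, mostly with a low value. They report only what shows in the picture. A call takes as long as a camera call. They do not tell look-alikes from the thing itself.
- nets.boxes_of(picture, target): "location" ([x, y, z] in mm, in world coordinates, good to about 4 mm: the middle of the surface that is visible of it).
- nets.spot_point(picture, target): "location" ([x, y, z] in mm, in world coordinates, good to about 4 mm: a listed point, or the origin of a listed thing).
The state is a dict: "time_s": time; "joints": joint angles; "dq": joint speeds; "tau": joint torques, N m; "eef_pos": TCP position; "ee_rot": TCP orientation; "force": force on the tool from outside, world axes, zero at the start; "wrist_torque": the same for the moment, N m; "grip_width": opening from 0.0 (shut) to 1.0 (fully open).
Only numpy, scipy, OpenCV 4.12 (cv2) and the standard library are available. Lean on these libraries where they do the work, as an engineer would, in place of code of your own. Each camera call takes 0.05 s, during which the arm holds its last target.

TASK

Slide the green guard of the kneading machine fully open to uncover its drive socket. Then take the orange-headed kneader from the wooden stand, turn it until its splines mesh with the cross-shaped socket and push it fully home, its flange flush on the hub, against the spring that would lift it again. Finish while still gripping it and keeping it pressed down; leave the whisk and everything else where it is.

Things in the scene. Friction and masses are not known exactly. Their poses are not given: they have to be found in the camera images.
- machine: bottom-drive kneading machine without its bowl, fixed: a white and grey block 210 (x) x 250 (y) x 90 mm (deck top at z = 90 mm). Origin: centre of its underside; its yaw varies. The drive hub's axis is at machine x = 0, y = -55 mm. Two guard rails run along machine y at x = +-36 mm (8 mm wide), up to 13 mm above the deck.
- guard (a joint): travel of the guard along machine +y, m: starts between 0 and 0.02 (covering the socket), 0.075 = fully open at its end stop. About 2 N of friction; it stays where it is left. Its green plate (60 x 100 x 5 mm) lies 6 to 11 mm above the deck.
- guard_grip (a point): centre of the guard's upright black grip block, 36 mm (machine x) x 16 mm (machine y, the sliding direction) x 36 mm tall; 18 mm below its top, 18 mm above the guard's plate, 120 mm above the table. Axes parallel to the machine's. The plate reaches from 12 mm on the +y side to 88 mm on the -y side of this point.
- hub_face (a point): centre of the top face of the white drive hub (44 mm across), 92 mm above the table. Its x and y axes lie along the slots of the cross-shaped socket: 8.5 mm wide, 27 mm end to end, over 32 mm deep; it looks the same every 90 degrees. z up. Its start angle is up to 45 degrees either way from the machine's axes; it turns about z only against about 0.12 N m of friction.
- ejector (a joint): travel of the spring-loaded ejector pin in the middle of the socket, m, growing downward: 0 = up (its top 20 mm below the hub face), about 0.010 when the kneader is fully home. It resists with 6 N at first and 9 N at 0.010, so the kneader is lifted about 10 mm if let go.
- stand: wooden stand 240 (x) x 80 (y) x 50 mm, fixed, on the table. Origin: centre of its underside; its yaw varies. Two round holes 31 mm wide, 36 mm deep, at stand x = +-65 mm; one holds the kneader, the other the whisk, which is which varies.
- kneader_grip (a point): centre of the kneader's orange square head, 26 x 26 x 40 mm tall, to be gripped from above on two opposite flats (square to this point's x and y axes). Starts upright, at any yaw within 60 degrees, 140 mm above the table. Below the head: a round column 22 mm across, two curved aluminium arms 50 mm out along +-x, their tops 27 mm or more below this point.
- kneader_seat (a point): centre of the underside of the kneader's round flange (44 mm across, 6 mm thick), on its axis, 90 mm below kneader_grip; same axes. In the stand the flange lies on the stand's top, the foot with 3 mm of play in the hole; fully home in the machine it lies on the hub face.
- kneader: the whole kneader, 140 mm tall, 0.2 to 0.33 kg; origin at its lower tip, 120 mm below kneader_grip, same axes, z up. Its steel foot, 30 mm long: under the flange a cross of wings along x and y, 6 mm thick, 24 mm across, 16 mm long; below it a round pilot 10 mm across, 14 mm long, with a cone tip. The pilot enters the socket at any angle, the wings only in line with the slots.
- whisk: spare balloon whisk standing in the other hole of the stand: same foot and size as the kneader, BLACK head; leave it there
- measure: black and pink measuring spoon with a white cup, about 170 mm long, lying on the table; leave alone
- spatula: red spatula lying on the table; leave alone
- jar: glass jar with a white cap, 70 mm across, 110 mm tall; leave alone
- bowl: steel mixing bowl, 220 mm across, 130 mm tall; leave alone
There are look-alikes about, which are no part of the job. What is shaped like the kneader but purple is not meant.

How it is judged:
By the outcome, as a careful person would: the job done as asked, in the order asked, and still so for the second after the job is handed in, while the arm keeps its last pose, push and grip.
It also fails if it takes over 58 s, if anything falls off the work surface, if the arm or the gripper's body presses on something with over 40 N, if the wrist force passes 120 N, or if a joint passes its speed limit or range.

## Working session

There is one attempt and no reset: what is moved stays moved. The work goes in short steps, Python scripts to look and compute and a tool call to move; the robot and the scene stay as the last step left them, time stands still between calls to the robot, and variables do not carry over. Pictures are saved under pics/ and viewed, and the job is handed in when it is done.

Besides the shell and the picture viewer there is one more tool, called as name(argument=value, ...) on one line, values as JSON. send_rows: Moves the arm, as the interface text tells. Its arguments: {"type":"object","properties":{"rows":{"type":"string"},"grip_force":{"type":"number"}},"required":["rows"]}

```bash
mkdir -p pics; ls; python3 - <<'E'
from rig import ctrl,capture,workorder,nets
import cv2,numpy as np,pickle
s=ctrl.sense();print({k:np.round(v,3) for k,v in s.items()},ctrl.pinch_z)
for n in ["top","side"]:
    p=capture(n);cv2.imwrite(f"pics/{n}0.png",p["pixels"][:,:,::-1])
    pickle.dump(p,open(f"{n}0.pkl","wb"))
    print(n,p["shot"],p["intrinsics"].tolist(),np.round(p["view"],3).tolist())
    for t in ["machine","guard","guard_grip","hub_face","stand","kneader_grip","kneader_seat","kneader","whisk","jar","bowl"]:
        print(t,[(np.round(d["location"]).tolist(),round(d["confidence"],2)) for d in nets.spot_point(p,t)][:4])
E
```

```text
pics
{'time_s': np.float64(0.0), 'joints': array([-1.373,  0.313,  1.498, -0.   ,  1.331, -0.223]), 'dq': array([ 0.001, -0.   , -0.001, -0.   ,  0.001,  0.   ]), 'tau': array([ 1.0000e-03, -4.1226e+01, -2.5974e+01, -0.0000e+00,  4.0000e-03,
       -0.0000e+00]), 'eef_pos': array([ 214.376, -478.928,  203.346]), 'ee_rot': array([ 0.593,  0.385,  0.594, -0.384]), 'force': array([-0.607, -0.534, -0.681]), 'wrist_torque': array([-0.051, -0.013,  0.048]), 'grip_width': np.float64(1.004)} 18.700000000000003
top 1 [[573.8227630505847, 0.0, 318.1036625642893], [0.0, 573.8227630505847, 245.1045446656715], [0.0, 0.0, 1.0]] [[-0.0, -1.0, 0.016, -39.94], [-0.992, -0.002, -0.123, 541.889], [0.123, -0.016, -0.992, 1544.269], [0.0, 0.0, 0.0, 1.0]]
machine [([598.0, -206.0, 1.0], 0.62), ([628.0, -496.0, -0.0], 0.37)]Traceback (most recent call last):
  File "<stdin>", line 9, in <module>
ValueError: it knows: bowl, guard_grip, hub_face, jar, kneader, kneader_grip, kneader_seat, machine, measure, spatula, stand, whisk
```

```bash
python3 - <<'E'
from rig import ctrl,capture,workorder,nets
import cv2,numpy as np,pickle
for n in ["top","side"]:
    p=capture(n);cv2.imwrite(f"pics/{n}0.png",p["pixels"][:,:,::-1])
    pickle.dump(p,open(f"{n}0.pkl","wb"))
    print(n,p["shot"],p["intrinsics"].tolist(),np.round(p["view"],3).tolist())
    for t in ["machine","guard_grip","hub_face","stand","kneader_grip","kneader_seat","kneader","whisk","jar","bowl"]:
        print(t,[(np.round(d["location"]).tolist(),round(d["confidence"],2)) for d in nets.spot_point(p,t)][:4])
print(ctrl.sense()["time_s"])
E
```

```text
top 2 [[573.8227630505847, 0.0, 318.1036625642893], [0.0, 573.8227630505847, 245.1045446656715], [0.0, 0.0, 1.0]] [[-0.0, -1.0, 0.016, -39.94], [-0.992, -0.002, -0.123, 541.889], [0.123, -0.016, -0.992, 1544.269], [0.0, 0.0, 0.0, 1.0]]
machine [([595.0, -205.0, 0.0], 0.87)]
guard_grip [([597.0, -206.0, 120.0], 0.88)]
hub_face []
stand [([549.0, 238.0, -1.0], 0.71), ([594.0, -206.0, 0.0], 0.37)]
kneader_grip [([429.0, 10.0, 123.0], 0.64), ([617.0, 221.0, 140.0], 0.61)]
kneader_seat [([617.0, 221.0, 53.0], 0.94), ([416.0, 10.0, 27.0], 0.52)]
kneader [([420.0, 12.0, 2.0], 0.91), ([614.0, 222.0, 25.0], 0.59)]
whisk [([486.0, 244.0, 19.0], 0.54)]
jar [([590.0, 437.0, -1.0], 0.91), ([619.0, 223.0, 140.0], 0.37)]
bowl [([350.0, -494.0, 2.0], 0.91), ([600.0, -207.0, 119.0], 0.66)]
side 3 [[566.2333632110219, 0.0, 318.6900160449368], [0.0, 566.2333632110219, 236.88316085591697], [0.0, 0.0, 1.0]] [[-0.962, -0.273, 0.001, 508.512], [-0.158, 0.556, -0.816, 185.457], [0.222, -0.785, -0.578, 1430.627], [0.0, 0.0, 0.0, 1.0]]
machine [([593.0, -204.0, -2.0], 0.64)]
guard_grip [([595.0, -207.0, 120.0], 0.85)]
hub_face []
stand [([547.0, 234.0, -1.0], 0.81)]
kneader_grip [([614.0, 224.0, 141.0], 0.85), ([522.0, -68.0, 9.0], 0.69), ([617.0, 220.0, 20.0], 0.69)]
kneader_seat [([613.0, 218.0, 49.0], 0.68), ([448.0, -14.0, 22.0], 0.67), ([595.0, -208.0, 119.0], 0.57), ([743.0, 92.0, -3.0], 0.34)]
kneader [([616.0, 222.0, 21.0], 0.93), ([432.0, 10.0, 26.0], 0.73)]
whisk [([482.0, 242.0, 20.0], 0.68)]
jar [([588.0, 430.0, 0.0], 0.65)]
bowl [([347.0, -495.0, -4.0], 0.73)]
1.2
```

View pics/top0.png

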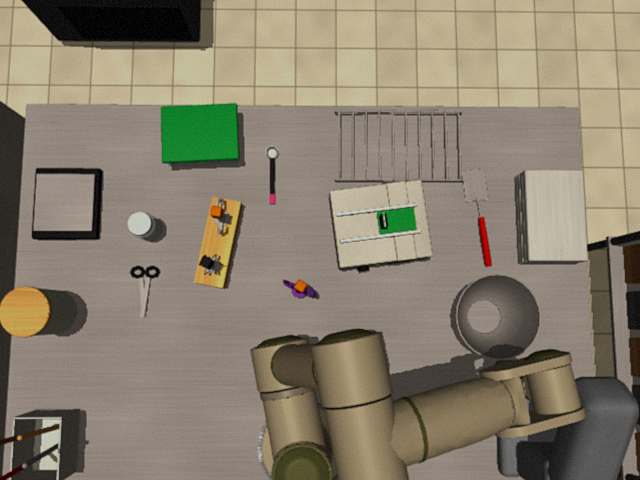

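View pics/side0.png

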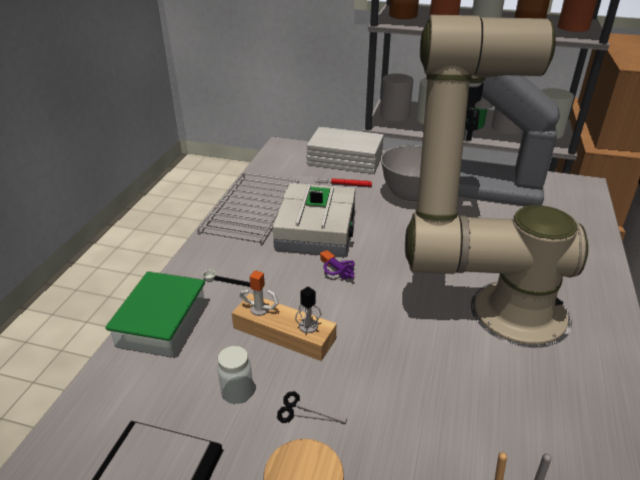

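```bash
python3 - <<'E'
import cv2,pickle
t=pickle.load(open("top0.pkl","rb"))["pixels"][:,:,::-1]
s=pickle.load(open("side0.pkl","rb"))["pixels"][:,:,::-1]
def z(im,x,y,w,h,k,n): cv2.imwrite("pics/"+n,cv2.resize(im[y:y+h,x:x+w],None,fx=k,fy=k,interpolation=cv2.INTER_CUBIC))
z(t,320,170,120,110,6,"z_mach.png")
z(t,185,185,70,110,5,"z_stand.png")
z(s,225,180,140,180,4,"z_side.png")
E
```

```text
(no output)
```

View pics/z_mach.png

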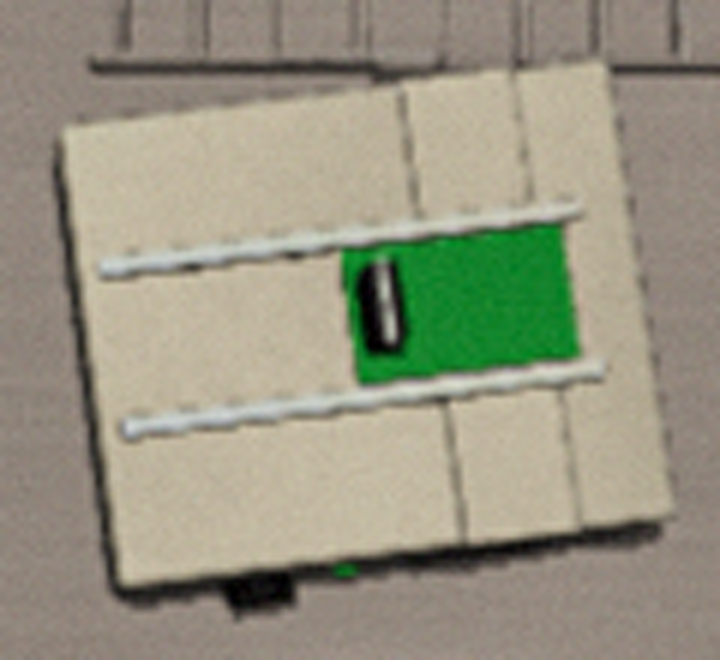

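View pics/z_stand.png

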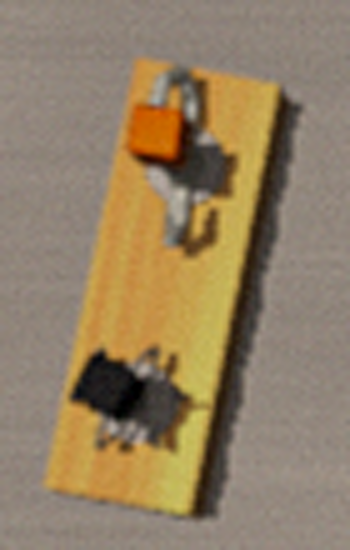

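View pics/z_side.png

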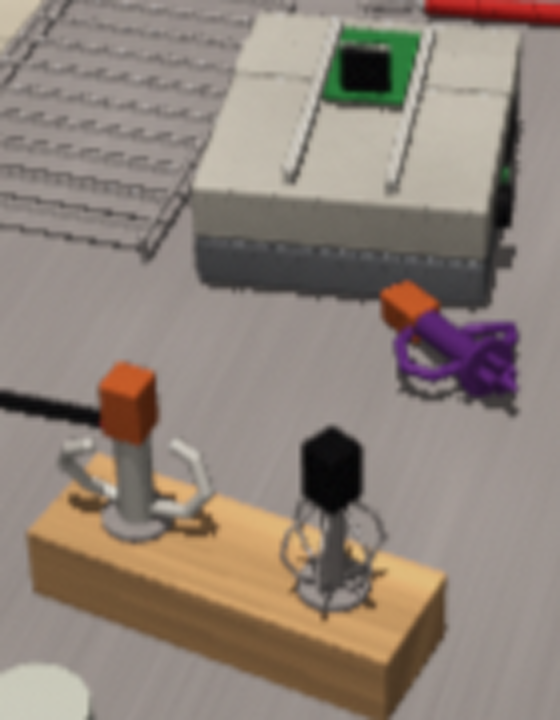

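```bash
cat > h.py <<'E'
import numpy as np,cv2,pickle
from scipy.optimize import least_squares
from scipy.spatial.transform import Rotation as R
def ray(p,u,v,z):
    K=p["intrinsics"];V=p["view"]
    d=V[:3,:3].T@(np.linalg.inv(K)@[u,v,1]);c=-V[:3,:3].T@V[:3,3]
    return c+d*(z-c[2])/d[2]
def proj(p,X):
    q=(np.asarray(X)@p["view"][:3,:3].T+p["view"][:3,3])@p["intrinsics"].T
    return q[...,:2]/q[...,2:]
def fit(p,loc,pix,x0):
    "x,y,yaw of a body with local pts (z world)"
    loc=np.array(loc,float);pix=np.array(pix,float)
    def f(v):
        c,s=np.cos(v[2]),np.sin(v[2])
        X=np.c_[v[0]+c*loc[:,0]-s*loc[:,1],v[1]+s*loc[:,0]+c*loc[:,1],loc[:,2]]
        return (proj(p,X)-pix).ravel()
    r=least_squares(f,x0);return r.x,np.round(r.fun.reshape(-1,2),1)
def tool(ctrl):
    s=ctrl.sense();w,x,y,z=s["ee_rot"]
    return np.array(s["eef_pos"]),R.from_quat([x,y,z,w]).as_matrix(),s
def plan(ctrl,tgt,jaw=None):
    "tgt TCP world; jaw: desired jaw (tool z) heading deg (mod 180)"
    p,M,s=tool(ctrl)
    d=M.T@(np.array(tgt)-p)/10
    h=np.degrees(np.arctan2(M[1,2],M[0,2]));t=0
    if jaw is not None:
        dw=(jaw-h+90)%180-90   # world z rot
        t=-dw/5 # tool x points down
    print("shift cm",np.round(d,2),"turn",round(t,2),"| pos",np.round(p,1),"jaw",round(h,1),"down",np.round(M[:,0],3),"F",np.round(s["force"],1),"T",np.round(s["wrist_torque"],2),"g",round(float(s["grip_width"]),3),"t",s["time_s"],"j6",round(s["joints"][5],2))
E
python3 - <<'E'
from h import *
from rig import ctrl
t=pickle.load(open("top0.pkl","rb"))
o=np.array([320,170])
# image corner -> world ; image left=+y, up=+x
pix=np.array([(62,128),(605,65),(672,515),(120,585)])/6+o-0.4
for q in pix: print(np.round(ray(t,*q,90)))
loc=[(105,125,90),(105,-125,90),(-105,-125,90),(-105,125,90)]
print(fit(t,loc,pix,[595,-205,0]))
pr=np.array([(100,268),(580,212),(128,428),(603,372)])/6+o-0.4
for q in pr: print(np.round(ray(t,*q,103)))
# guard plate corners z=101
for q in np.array([(343,248),(565,225),(580,358),(356,384)])/6+o-.4: print('pl',np.round(ray(t,*q,101)))
plan(ctrl,[597,-206,200],90)
E
```

```text
[681. -70.  90.]
[ 711. -315.   90.]
[ 508. -340.   90.]
[477. -95.  90.]
(array([ 5.94338534e+02, -2.05091512e+02,  1.23394231e-01]), array([[-0.9, -0.6],
       [ 0.6, -1. ],
       [ 0.9,  0.9],
       [-0.5,  0.7]]))
[616. -87. 103.]
[ 641. -299.  103.]
[545. -99. 103.]
[ 570. -308.  103.]
pl [ 625. -194.  101.]
pl [ 636. -293.  101.]
pl [ 576. -298.  101.]
pl [ 565. -199.  101.]
shift cm [ 0.39 46.08 -9.31] turn 4.82 | pos [ 214.4 -479.2  203.9] jaw -65.9 down [-0. -0. -1.] F [-0.4  0.6  0.6] T [ 0.03 -0.01 -0.03] g 0.999 t 1.2 j6 -0.22
```

send_rows(rows="1 0.4 46.1 -9.3 3.4;1 0.4 46.1 -9.3 3.4;1 0.4 46.1 -9.3 3.4;1 0.4 46.1 -9.3 3.4;1 0.4 46.1 -9.3 3.4;1 0.4 46.1 -9.3 3.4;1 0.4 46.1 -9.3 3.4;1 0.4 46.1 -9.3 3.4;1 0.4 46.1 -9.3 3.4;1 0.4 46.1 -9.3 3.4;1 0.4 46.1 -9.3 3.4;1 0.4 46.1 -9.3 3.4", grip_force=30)

```text
time_s: 2.4
eef_pos: [597.2, -205.8, 199.5]
ee_rot: [0.53, 0.468, 0.53, -0.468]
force: [0.5, 0.0, -0.1]
grip_width: 1.0
```

```bash
python3 - <<'E'
from h import *
from rig import ctrl
plan(ctrl,[597,-206,108],97.1)
E
```

```text
shift cm [ 9.15 -0.02  0.02] turn 0.01 | pos [ 597.2 -205.8  199.5] jaw -82.8 down [-0.001  0.    -1.   ] F [ 0.5  0.  -0.1] T [-0.02  0.04 -0.06] g 1.0 t 2.4 j6 0.93
```

send_rows(rows="1 4 0 0 0;1 8 0 0 0;1 9.2 0 0 0;1 9.2 0 0 0;0 9.2 0 0 0;0 9.2 0 0 0;0 9.2 0 0 0;0 9.2 0 0 0;0 9.2 0 0 0;0 9.2 0 0 0;0 9.2 0 0 0;0 9.2 0 0 0", grip_force=30)

```text
time_s: 3.6
eef_pos: [597.5, -206.3, 108.6]
ee_rot: [0.53, 0.468, 0.53, -0.468]
force: [-1.0, -0.7, 5.3]
grip_width: 0.161
```

```bash
python3 - <<'E'
from h import *
from rig import ctrl
plan(ctrl,[597-.1234*60,-206+60,108],97.1)
E
```

```text
shift cm [ 0.05 -0.04 -6.08] turn 0.0 | pos [ 597.5 -206.3  108.6] jaw -82.9 down [ 0.001 -0.001 -1.   ] F [-1.  -0.7  5.3] T [-0.13  0.1  -0.02] g 0.161 t 3.6 j6 0.93
```

send_rows(rows="0 0 0 -0.5 0;0 0 0 -1.5 0;0 0 0 -2.5 0;0 0 0 -3.5 0;0 0 0 -4.5 0;0 0 0 -5 0;0 0 0 -5.3 0;0 0 0 -5.3 0")

```text
time_s: 4.4
eef_pos: [590.7, -153.3, 108.5]
ee_rot: [0.53, 0.468, 0.53, -0.468]
force: [-2.6, 1.2, 6.1]
grip_width: 0.158
```

```bash
python3 - <<'E'
from h import *
from rig import ctrl,capture
plan(ctrl,[597-.1234*60,-206+60,108],97.1)
p=capture("top")
pickle.dump(p,open("top1.pkl","wb"))
cv2.imwrite("pics/z1.png",cv2.resize(p["pixels"][170:280,310:440,::-1],None,fx=5,fy=5,interpolation=cv2.INTER_CUBIC))
E
```

```text
shift cm [ 0.05 -0.02 -0.74] turn 0.01 | pos [ 590.7 -153.3  108.5] jaw -82.9 down [ 0. -0. -1.] F [-2.6  1.2  6.1] T [ 0.11  0.34 -0.03] g 0.158 t 4.4 j6 1.0
```

View pics/z1.png

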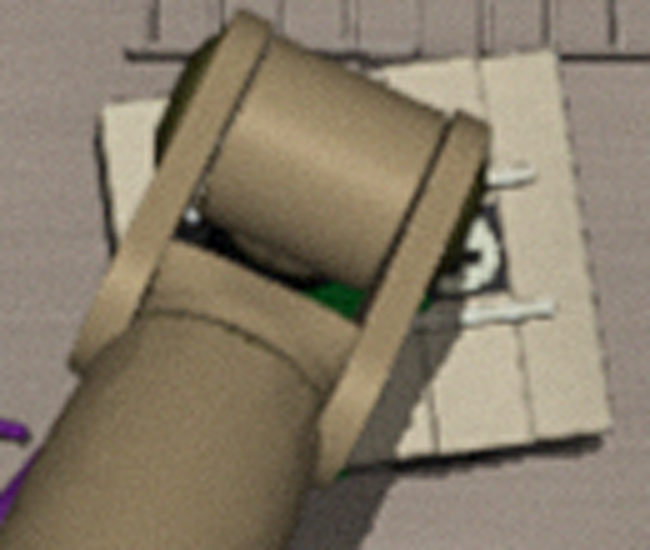

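send_rows(rows="0 0 0 -0.3 0;0 0 0 -0.6 0;0 0 0 -0.6 0")

```text
time_s: 4.75
eef_pos: [590.0, -147.6, 108.5]
ee_rot: [0.53, 0.468, 0.53, -0.468]
force: [-2.7, -0.9, 6.1]
grip_width: 0.164
```

send_rows(rows="0 0 0 -0.3 0;0 0 0 -0.5 0;0 0 0 -0.5 0")

```text
time_s: 5.05
eef_pos: [589.3, -142.7, 108.5]
ee_rot: [0.53, 0.468, 0.53, -0.468]
force: [-3.1, -1.2, 6.6]
grip_width: 0.161
```

send_rows(rows="0 0 0 -0.2 0;0 0 0 -0.4 0;0 0 0 -0.4 0")

```text
time_s: 5.35
eef_pos: [588.8, -138.8, 108.5]
ee_rot: [0.53, 0.468, 0.53, -0.468]
force: [-2.6, -1.7, 6.9]
grip_width: 0.159
```

send_rows(rows="0 0 0 -0.2 0;0 0 0 -0.4 0;0 0 0 -0.4 0")

```text
time_s: 5.65
eef_pos: [588.8, -138.1, 108.6]
ee_rot: [0.532, 0.467, 0.528, -0.469]
force: [0.1, -15.9, 1.8]
grip_width: 0.16
```

send_rows(rows="0 0 0 -0.2 0;0 0 0 -0.4 0;0 0 0 -0.4 0")

```text
time_s: 5.95
eef_pos: [588.8, -137.7, 108.8]
ee_rot: [0.534, 0.466, 0.526, -0.471]
force: [1.2, -31.2, -1.8]
grip_width: 0.159
```

send_rows(rows="0 0 0 0.5 0;0 0 0 0.6 0;1 0 0 0.6 0;1 0 0 0.6 0;1 0 0 0.6 0;1 0 0 0.6 0;1 0 0 0.6 0;1 0 0 0.6 0;1 -4 0 0.6 0;1 -8 0 0.6 0;1 -12 0 0.6 0;1 -12 0 0.6 0")

```text
time_s: 7.15
eef_pos: [590.4, -137.2, 233.8]
ee_rot: [0.534, 0.469, 0.527, -0.467]
force: [1.0, -0.7, -0.5]
grip_width: 0.997
```

```bash
python3 - <<'E'
from h import *
from rig import ctrl,capture
plan(ctrl,[614,222,230])
t=pickle.load(open("top0.pkl","rb"));s=pickle.load(open("side0.pkl","rb"))
# kneader head top corners in top: z_stand scale5 offset 185,185
o=np.array([185,185])
pix=np.array([(136,107),(185,108),(182,162),(130,158)])/5+o-.4
for q in pix: print(np.round(ray(t,*q,160),1))
print(fit(t,[(13,13,160),(13,-13,160),(-13,-13,160),(-13,13,160)],pix,[617,222,0]))
cv2.imwrite("pics/zk.png",cv2.resize(t["pixels"][190:240,195:245,::-1],None,fx=12,fy=12,interpolation=cv2.INTER_CUBIC))
cv2.imwrite("pics/zs.png",cv2.resize(s["pixels"][262:322,230:290,::-1],None,fx=10,fy=10,interpolation=cv2.INTER_CUBIC))
E
```

```text
shift cm [  0.25   6.8  -35.35] turn 0 | pos [ 590.4 -137.2  233.8] jaw -82.9 down [ 0.009 -0.004 -1.   ] F [ 1.  -0.7 -0.5] T [ 0.03  0.02 -0.02] g 0.997 t 7.15 j6 1.03
[626.  232.7 160. ]
[625.6 207.8 160. ]
[597.7 208.8 160. ]
[599.7 235.1 160. ]
(array([ 6.12239700e+02,  2.21115891e+02, -5.61339119e-02]), array([[-0.3,  0. ],
       [ 0.2,  0.4],
       [-0. , -0.3],
       [ 0.1, -0.1]]))
```

View pics/zk.png

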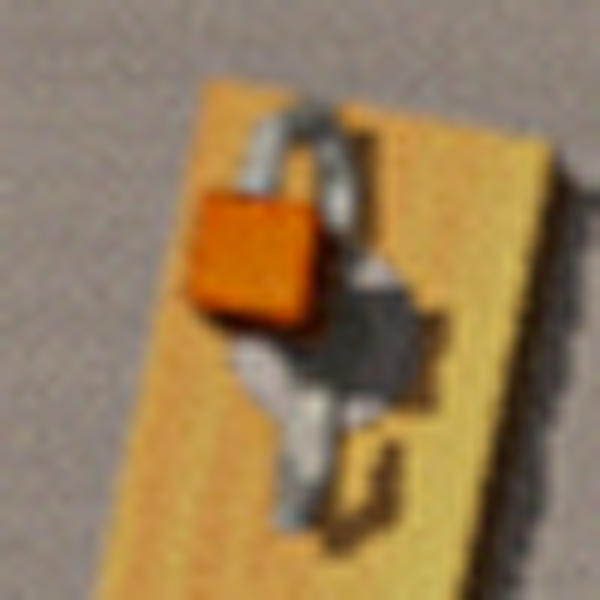

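View pics/zs.png

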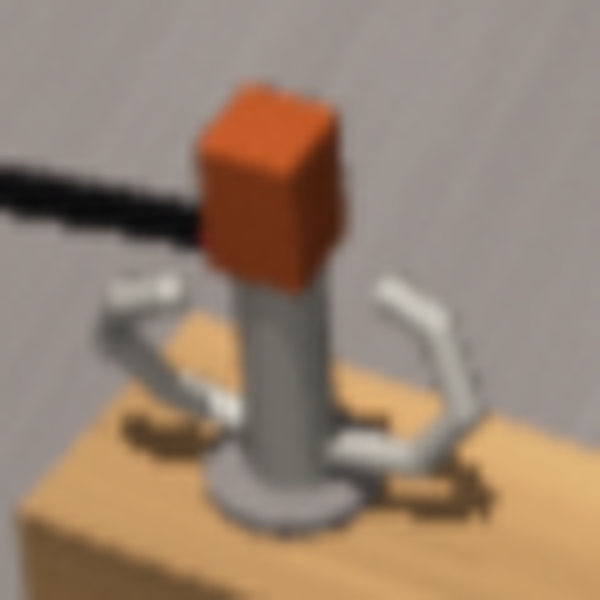

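```bash
python3 - <<'E'
from h import *
t=pickle.load(open("top0.pkl","rb"));s=pickle.load(open("side0.pkl","rb"))
pix=np.array([(200,150),(257,85),(339,115),(293,178)])/10+[230,262]-.45
W=[ray(s,*q,160) for q in pix]
print(np.round(W,1)); W=np.array(W)
for i in range(4): d=W[(i+1)%4]-W[i]; print(np.linalg.norm(d),np.degrees(np.arctan2(d[1],d[0])))
# top face segmentation in top image
for p,n,(x0,y0,x1,y1) in ((t,'t',(195,190,245,240)),(s,'s',(230,262,290,322))):
    im=p["pixels"][y0:y1,x0:x1].astype(int)
    k=6;im=cv2.resize(im.astype(np.uint8),None,fx=k,fy=k,interpolation=cv2.INTER_CUBIC).astype(int)
    r,g,b=im[...,0],im[...,1],im[...,2]
    for th in (150,180):
        m=((r>th)&(r-g>90)&(b<60)).astype(np.uint8)
        nn,l,st,c=cv2.connectedComponentsWithStats(m);i=1+np.argmax(st[1:,4])
        pts=np.argwhere(l==i)[:,::-1]
        w=np.array([ray(p,(u+.5)/k-.5+x0,(v+.5)/k-.5+y0,160)[:2] for u,v in pts],np.float32)
        print(n,th,st[i],cv2.minAreaRect(w),w.mean(0))
E
```

```text
[[623.7 241.2 160. ]
 [619.7 215.5 160. ]
 [597.7 220.7 160. ]
 [599.8 244.7 160. ]]
25.978988887518785 -98.72253953398383
22.632027538290142 166.848086156513
24.17781965262431 85.02010123173017
24.1428661523827 -8.473691925607211
t 150 [  96   98   60   61 2907] ((613.3351440429688, 223.1021728515625), (23.8044490814209, 24.31310272216797), 84.35552978515625) [613.8534  223.05708]
t 180 [  96   98   57   58 2640] ((614.07177734375, 223.54405212402344), (22.767364501953125, 22.996828079223633), 84.1660385131836) [614.17755 223.46617]
s 150 [ 124   57   71   46 2071] ((611.5111694335938, 230.7420196533203), (22.628816604614258, 21.78757095336914), 81.88566589355469) [611.5515  230.83858]
s 180 [ 124   57   71   43 1867] ((611.9901733398438, 229.95375061035156), (21.249902725219727, 20.762271881103516), 82.7035903930664) [611.9646 230.0978]
```

send_rows(rows="1 0 6.7 -35.6 2.7;1 0 6.7 -35.6 2.7;1 0 6.7 -35.6 2.7;1 0 6.7 -35.6 2.7;1 0 6.7 -35.6 2.7;1 0 6.7 -35.6 2.7;1 0 6.7 -35.6 2.7;1 0 6.7 -35.6 2.7;1 0 6.7 -35.6 2.7;1 0 6.7 -35.6 2.7", grip_force=25)

```text
time_s: 8.15
eef_pos: [611.0, 224.1, 227.4]
ee_rot: [-0.471, -0.527, -0.471, 0.528]
force: [-0.5, -0.2, -0.4]
grip_width: 1.0
```

```bash
python3 - <<'E'
from h import *
from rig import ctrl,capture,nets
plan(ctrl,[613,225,122],83.5)
for n in ("top","side"):
    p=capture(n);pickle.dump(p,open(n+"2.pkl","wb"))
    cv2.imwrite(f"pics/{n}2.png",p["pixels"][...,::-1])
    for t in ["machine","guard_grip","hub_face"]:
        print(t,[(np.round(d["location"],1).tolist(),round(d["confidence"],2)) for d in nets.spot_point(p,t)][:3])
    if n=="top":cv2.imwrite("pics/zh.png",cv2.resize(p["pixels"][175:275,325:440,::-1],None,fx=6,fy=6,interpolation=cv2.INTER_CUBIC))
    else:cv2.imwrite("pics/zhs.png",cv2.resize(p["pixels"][175:260,265:365,::-1],None,fx=7,fy=7,interpolation=cv2.INTER_CUBIC))
E
```

```text
shift cm [10.54  0.19 -0.12] turn 0.02 | pos [611.  224.1 227.4] jaw -96.4 down [-0.001 -0.001 -1.   ] F [-0.5 -0.2 -0.4] T [-0.01 -0.03 -0.04] g 1.0 t 8.15 j6 1.85
machine [([598.9, -262.7, 96.1], 0.49)]
guard_grip [([592.5, -134.1, 119.2], 0.72)]
hub_face [([600.2, -261.9, 94.9], 0.69)]
machine [([592.7, -203.0, 1.5], 0.64)]
guard_grip [([585.7, -137.1, 119.4], 0.97)]
hub_face [([601.5, -258.8, 95.7], 0.64)]
```

View pics/zh.png

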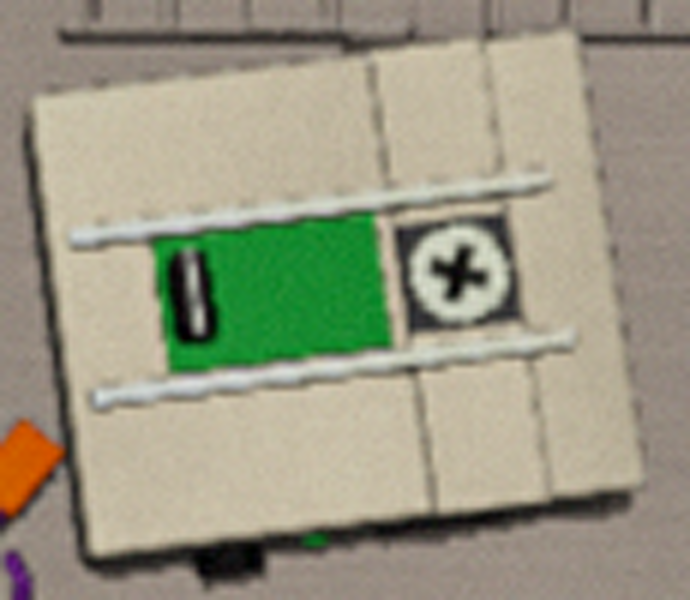

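View pics/zhs.png

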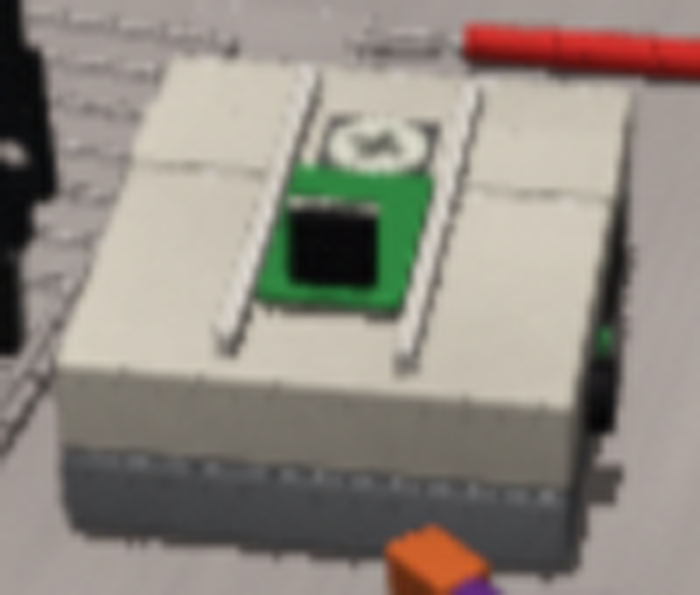

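View pics/side2.png

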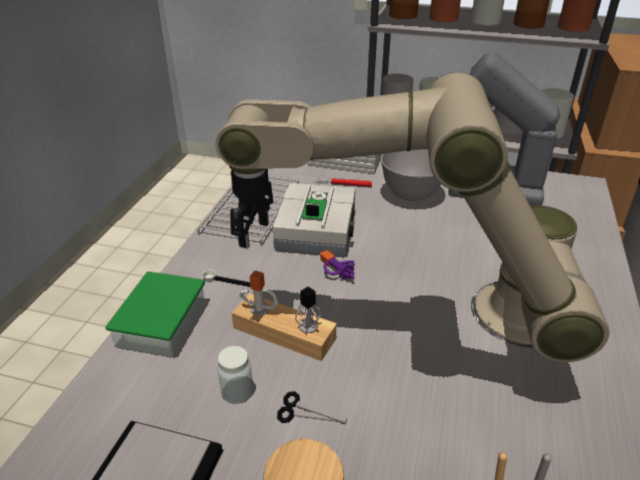

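```bash
cat > hub.py <<'E'
from h import *
def hub(p,c0,z=92):
    "world-plane rectification at z=92, 0.25mm/px, 80mm"
    n=320;mm=.25
    g=(np.arange(n)-n/2+.5)*mm
    X,Y=np.meshgrid(c0[0]+g,c0[1]+g)  # col = x, row = y
    uv=proj(p,np.stack([X,Y,np.full_like(X,z)],-1)).astype(np.float32)
    im=cv2.remap(p["pixels"],uv[...,0],uv[...,1],cv2.INTER_CUBIC).astype(float)
    return im.mean(2),X,Y
def crossfit(im,X,Y,c0):
    # model: disc r22 bright, slots dark, smooth; fit centre/angle/intensities by grid + Nelder-Mead
    from scipy.optimize import minimize
    def model(v):
        cx,cy,a=v[:3];x=X-cx;y=Y-cy;c,s=np.cos(a),np.sin(a)
        u=c*x+s*y;w=-s*x+c*y
        sl=np.maximum(((abs(u)<13.5)&(abs(w)<4.25)),((abs(w)<13.5)&(abs(u)<4.25))).astype(float)
        return cv2.GaussianBlur(sl,(0,0),2.5/.25*.6), np.hypot(x,y)
    def cost(v):
        sl,r=model(v);m=r<19.
        A=np.c_[sl[m],np.ones(m.sum())];b=im[m]
        k,res,_,_=np.linalg.lstsq(A,b,rcond=None);return ((A@k-b)**2).mean()
    best=min(((cost([c0[0]+dx,c0[1]+dy,a]),dx,dy,a) for dx in(-3,0,3) for dy in (-3,0,3) for a in np.radians(np.arange(0,90,7.5))))
    r=minimize(cost,[c0[0]+best[1],c0[1]+best[2],best[3]],method="Nelder-Mead",options=dict(initial_simplex=np.array([[c0[0]+best[1],c0[1]+best[2],best[3]]]*4)+np.array([[0,0,0],[1,0,0],[0,1,0],[0,0,.1]])))
    return r.x,r.fun
def disc(im,X,Y):
    m=(im>165).astype(np.uint8);m=cv2.morphologyEx(m,cv2.MORPH_CLOSE,np.ones((45,45),np.uint8))
    n,l,st,c=cv2.connectedComponentsWithStats(m);return [(st[i].tolist(),) for i in range(1,n) if st[i][4]>2000]
E
python3 - <<'E'
from hub import *
for n in ("top","side"):
    p=pickle.load(open(n+"2.pkl","rb"))
    c0=[601,-260]
    im,X,Y=hub(p,c0)
    cv2.imwrite(f"pics/rect_{n}.png",np.clip(im,0,255).astype(np.uint8))
    v,f=crossfit(im,X,Y,c0);print(n,np.round(v[:2],2),np.degrees(v[2])%90,f)
    print(n,"tcp proj",proj(p,[611,224.1,227.4]),proj(p,[611,224.1,246]))
    # machine fit in this picture (corners)
pix=np.array([(35,98),(575,35),(641,487),(92,555)])/6+[325,175]-.4
t=pickle.load(open("top2.pkl","rb"))
loc=[(105,125,90),(105,-125,90),(-105,-125,90),(-105,125,90)]
v,r=fit(t,loc,pix,[595,-205,0]);print(v,r.tolist(),v[:2]+55*np.array([np.sin(v[2]),-np.cos(v[2])]))
s=pickle.load(open("side2.pkl","rb"))
pix=np.array([(60,368),(172,60),(630,92),(572,408)])/7+[265,175]-.4
loc=[(105,125,90),(105,-125,90),(-105,-125,90),(-105,125,90)]
v,r=fit(s,loc,pix,[595,-205,0]);print(v,r.tolist(),v[:2]+55*np.array([np.sin(v[2]),-np.cos(v[2])]))
E
```

```text
top [ 602.49 -259.84] 74.77718728787407 156.02462876136883
top tcp proj [210.56026243 206.81203572] [209.24075658 205.34315783]
side [ 601.63 -253.44] 74.34096189918162 148.05841606683748
side tcp proj [255.60185334 249.33853493] [255.06495758 242.5607367 ]
[ 5.94118184e+02 -2.05535488e+02  1.21738333e-01] [[-1.1, -0.6], [0.8, -0.9], [1.1, 0.7], [-0.8, 0.7]] [ 600.79726583 -260.12843499]
[ 5.92344868e+02 -1.94758842e+02  1.35668345e-01] [[-1.1, -0.0], [-0.6, -0.5], [0.7, -0.3], [1.0, 0.4]] [ 599.78375834 -249.25345605]
```

```bash
python3 -c "
import cv2,numpy as np
cv2.imwrite('pics/rr.png',np.hstack([cv2.imread('pics/rect_top.png'),cv2.imread('pics/rect_side.png')]))"
```

```text
(no output)
```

View pics/rr.png

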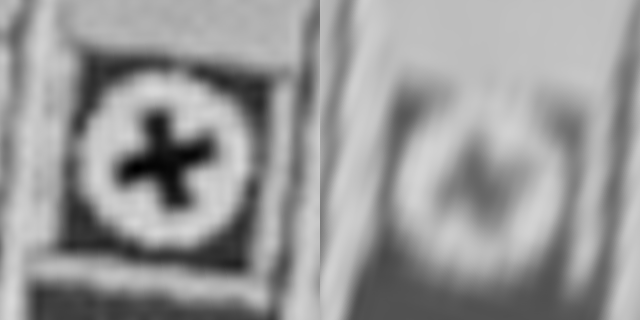

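```bash
python3 - <<'E'
from hub import *
a=.1225;ym=np.array([-np.sin(a),np.cos(a)])
for n,L,Rr,o,k in (("top",[(153,238),(168,370)],[(376,212),(392,345)],[325,175],6),("side",[(257,300),(402,309)],[(295,168),(432,178)],[265,175],7)):
    p=pickle.load(open(n+"2.pkl","rb"))
    for e,off in ((L,-12),(Rr,88)):
        w=np.array([ray(p,*(np.array(q)/k+o-.4),101)[:2] for q in e])
        print(n,np.round(w,1).tolist(),"grip est",np.round(w.mean(0)+ym*off,1),"alongy",round(float((w.mean(0)+ym*off)@ym),1))
print("robot",np.array([588.8,-138.3])@ym)
E
```

```text
top [[616.1, -123.3], [557.3, -129.5]] grip est [ 588.2 -138.3] alongy -209.2
top [[628.1, -222.3], [568.6, -228.4]] grip est [ 587.6 -138. ] alongy -208.8
side [[610.7, -109.8], [552.8, -119.5]] grip est [ 583.2 -126.5] alongy -196.9
side [[625.4, -211.2], [567.5, -219.3]] grip est [ 585.7 -127.9] alongy -198.5
robot -209.21135497781563
```

send_rows(rows="1 3 0.25 0.05 0;1 6 0.25 0.05 0;1 8.5 0.25 0.05 0;1 10.3 0.25 0.05 0;1 10.3 0.25 0.05 0;0 10.3 0.25 0.05 0;0 10.3 0.25 0.05 0;0 10.3 0.25 0.05 0;0 10.3 0.25 0.05 0;0 10.3 0.25 0.05 0;0 10.3 0.25 0.05 0;0 10.3 0.25 0.05 0", grip_force=25)

```text
time_s: 9.75
eef_pos: [613.8, 224.2, 125.7]
ee_rot: [0.472, 0.527, 0.471, -0.527]
force: [-0.0, -1.6, 5.2]
grip_width: 0.296
```

```bash
python3 - <<'E'
from h import *
from rig import ctrl,capture,nets
plan(ctrl,[613.5,223,124],83.5)
for n in ("top","side"):
    p=capture(n)
    cv2.imwrite(f"pics/{n}3.png",p["pixels"][...,::-1])
    if n=="side":cv2.imwrite("pics/z3s.png",cv2.resize(p["pixels"][200:330,210:350,::-1],None,fx=4,fy=4,interpolation=cv2.INTER_CUBIC))
E
```

```text
shift cm [ 0.17 -0.02  0.12] turn 0.02 | pos [613.8 224.2 125.7] jaw -96.4 down [ 0.001  0.    -1.   ] F [-0.  -1.6  5.2] T [-0.14  0.1   0.01] g 0.296 t 9.75 j6 1.85
```

View pics/z3s.png

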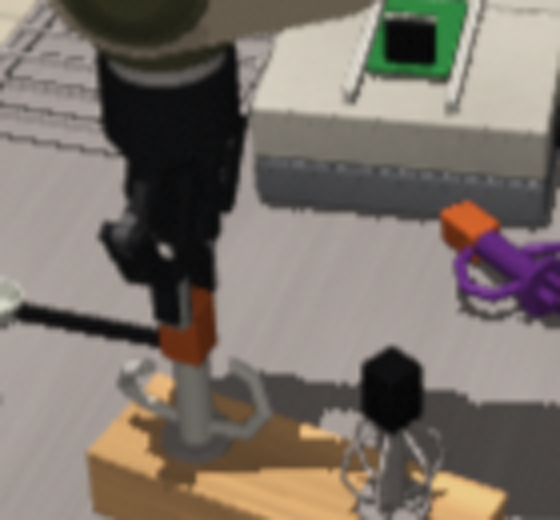

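send_rows(rows="0 0 0 0 0;0 0 0 0 0;0 -1 0 0 0;0 -3 0 0 0;0 -6 0 0 0;0 -10 0 0 0;0 -14 0 0 0;0 -14 0 0 0", grip_force=60)

```text
time_s: 10.65
eef_pos: [614.7, 224.7, 271.2]
ee_rot: [0.473, 0.53, 0.47, -0.524]
force: [0.2, -0.3, -1.4]
grip_width: 0.282
```

```bash
python3 - <<'E'
from h import *
from rig import ctrl,capture,nets
plan(ctrl,[602.5,-259.9,265],-15.2)
p=capture("side")
cv2.imwrite("pics/z4s.png",cv2.resize(p["pixels"][130:330,190:350,::-1],None,fx=3,fy=3,interpolation=cv2.INTER_CUBIC))
E
```

```text
shift cm [ 0.51  4.16 48.29] turn -16.23 | pos [614.7 224.7 271.2] jaw -96.4 down [ 0.01   0.002 -1.   ] F [ 0.2 -0.3 -1.4] T [0.03 0.01 0.05] g 0.282 t 10.65 j6 1.85
```

View pics/z4s.png

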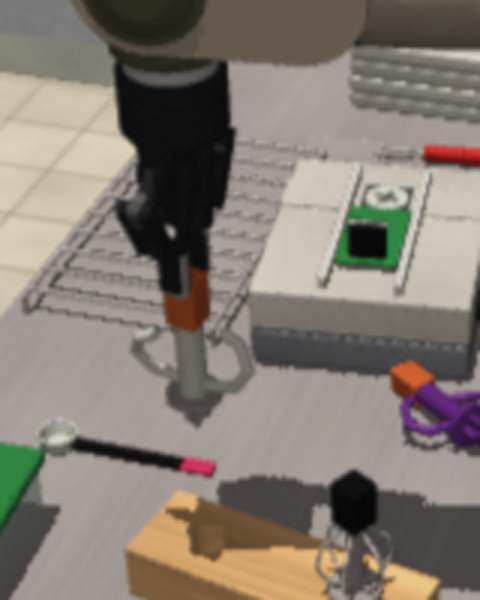

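send_rows(rows="0 0 4.1 48.3 -16.2;0 0 4.1 48.3 -16.2;0 0 4.1 48.3 -16.2;0 0 4.1 48.3 -16.2;0 0 4.1 48.3 -16.2;0 0 4.1 48.3 -16.2;0 0 4.1 48.3 -16.2;0 0 4.1 48.3 -16.2;0 0 4.1 48.3 -16.2;0 0 4.1 48.3 -16.2;0 0 4.1 48.3 -16.2;0 0 4.1 48.3 -16.2")

```text
time_s: 11.9
eef_pos: [599.7, -261.2, 262.7]
ee_rot: [0.699, 0.096, 0.702, -0.095]
force: [0.3, 1.4, -2.9]
grip_width: 0.28
```

```bash
python3 - <<'E'
from h import *
from rig import ctrl,capture,nets
plan(ctrl,[602.5,-259.9,205],-15.2)
E
```

```text
shift cm [5.77 0.19 0.25] turn -0.07 | pos [ 599.7 -261.2  262.7] jaw -15.5 down [-0.003  0.002 -1.   ] F [ 0.3  1.4 -2.9] T [ 0.04 -0.01  0.02] g 0.28 t 11.9 j6 -0.32
```

send_rows(rows="0 2 0.2 0.25 0;0 4 0.2 0.25 0;0 5.7 0.2 0.25 0;0 5.7 0.2 0.25 0;0 5.7 0.2 0.25 0")

```text
time_s: 12.4
eef_pos: [603.6, -257.9, 208.2]
ee_rot: [0.701, 0.094, 0.701, -0.094]
force: [1.0, -0.2, -1.2]
grip_width: 0.281
```

```bash
python3 - <<'E'
from h import *
from rig import ctrl,capture,nets
plan(ctrl,[602.5,-259.9,205],-15.2)
for n in ("side","top"):
    p=capture(n);pickle.dump(p,open(n+"5.pkl","wb"))
    o=(270,130) if n=="side" else (325,175)
    cv2.imwrite(f"pics/z5{n}.png",cv2.resize(p["pixels"][o[1]:o[1]+100,o[0]:o[0]+100,::-1],None,fx=7,fy=7,interpolation=cv2.INTER_CUBIC))
E
```

```text
shift cm [ 0.32 -0.23 -0.05] turn -0.03 | pos [ 603.6 -257.9  208.2] jaw -15.3 down [-0.  0. -1.] F [ 1.  -0.2 -1.2] T [0.01 0.   0.03] g 0.281 t 12.4 j6 -0.31
```

View pics/z5side.png

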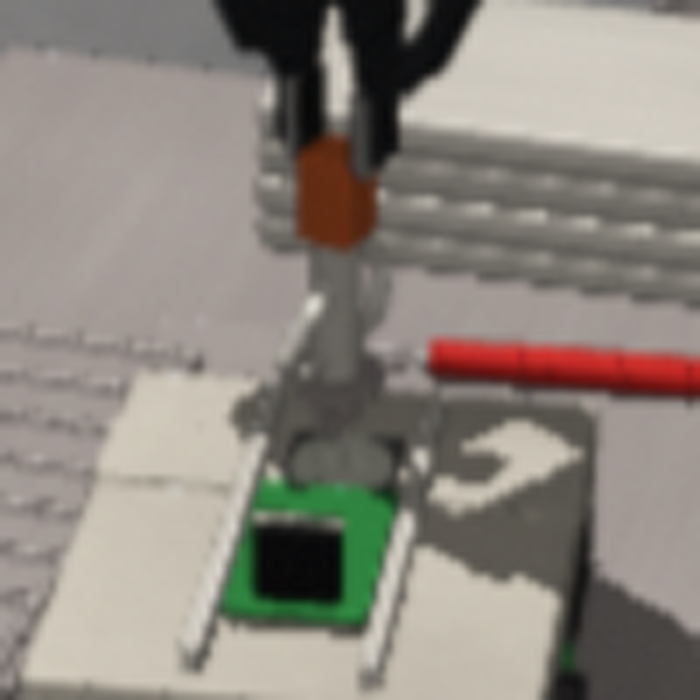

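View pics/z5top.png

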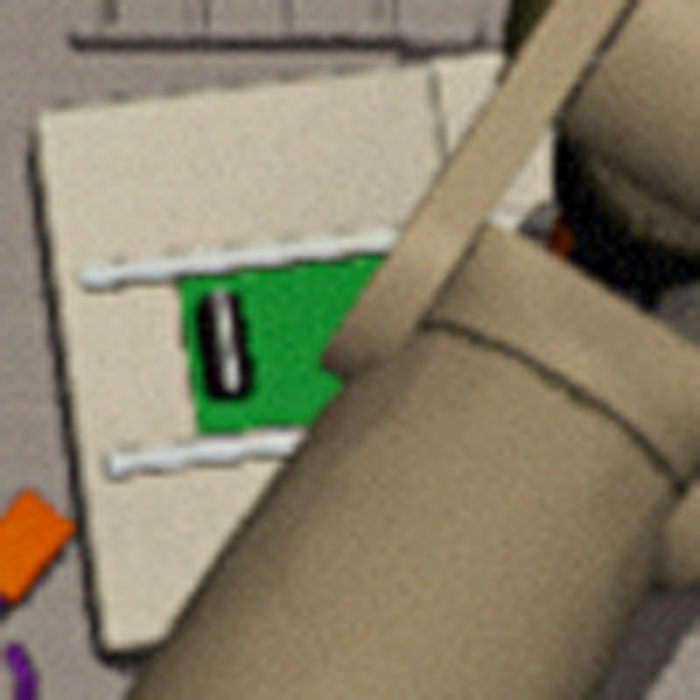

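```bash
python3 - <<'E'
from hub import *
p=pickle.load(open("side5.pkl","rb"));p2=pickle.load(open("side2.pkl","rb"))
print("hub proj",proj(p,[602.5,-259.9,92]), "seen hub cross fit", proj(p2,[601.63,-253.44,92]))
g=p["pixels"].astype(float)
for z in (190,170,160,155,150):
    print(z,proj(p,[603.6,-257.9,z]))
for r in range(165,188,2):
    print(r,g[r,308:334].mean(1).astype(int).tolist())
im=cv2.resize(p["pixels"][145:215,290:350,::-1],None,fx=10,fy=10,interpolation=cv2.INTER_CUBIC)
cv2.imwrite("pics/z5b.png",np.clip(im.astype(float)*1.8-40,0,255))
E
```

```text
hub proj [318.65708573 194.14319874] seen hub cross fit [318.35029573 195.24605152]
190 [318.1332625 165.648106 ]
170 [318.13198566 171.6784753 ]
160 [318.13135386 174.66244604]
155 [318.13103958 176.14672202]
150 [318.13072639 177.62589375]
165 [123, 99, 90, 92, 94, 96, 82, 79, 81, 75, 67, 66, 73, 76, 88, 93, 95, 105, 107, 107, 110, 118, 124, 129, 135, 128]
167 [152, 151, 150, 150, 151, 147, 105, 92, 97, 98, 98, 95, 91, 97, 98, 94, 96, 97, 95, 99, 102, 105, 106, 105, 105, 105]
169 [153, 153, 153, 153, 152, 148, 106, 93, 95, 97, 99, 96, 93, 107, 127, 112, 114, 119, 140, 149, 151, 152, 145, 133, 128, 128]
171 [153, 152, 152, 153, 152, 150, 122, 115, 108, 102, 98, 96, 92, 104, 114, 111, 110, 113, 142, 153, 155, 154, 155, 155, 154, 154]
173 [151, 151, 152, 152, 154, 171, 208, 189, 126, 96, 98, 97, 91, 101, 102, 106, 107, 126, 148, 153, 155, 155, 153, 154, 154, 154]
175 [152, 152, 153, 154, 160, 167, 158, 122, 100, 97, 100, 97, 88, 84, 94, 96, 108, 141, 152, 153, 154, 153, 153, 153, 154, 153]
177 [157, 157, 152, 165, 162, 133, 97, 92, 98, 100, 100, 96, 88, 82, 103, 130, 147, 152, 153, 153, 152, 151, 152, 152, 151, 150]
179 [158, 156, 162, 157, 130, 100, 86, 92, 97, 99, 99, 95, 88, 88, 128, 153, 164, 165, 151, 142, 142, 149, 149, 122, 98, 102]
181 [155, 144, 142, 121, 88, 85, 87, 90, 91, 96, 99, 96, 87, 73, 71, 78, 103, 125, 117, 117, 126, 132, 130, 92, 69, 66]
183 [153, 137, 95, 81, 86, 115, 95, 79, 89, 96, 97, 94, 82, 69, 66, 67, 74, 113, 125, 128, 146, 147, 125, 81, 51, 46]
185 [108, 100, 82, 81, 75, 71, 71, 70, 71, 71, 71, 69, 69, 70, 71, 68, 84, 114, 128, 128, 127, 134, 137, 127, 105, 116]
187 [92, 85, 75, 81, 80, 79, 74, 72, 72, 73, 73, 73, 69, 69, 75, 75, 79, 81, 83, 83, 83, 82, 81, 87, 89, 94][ WARN:0@0.410] global loadsave.cpp:1063 imwrite_ Unsupported depth image for selected encoder is fallbacked to CV_8U.
```

View pics/z5b.png

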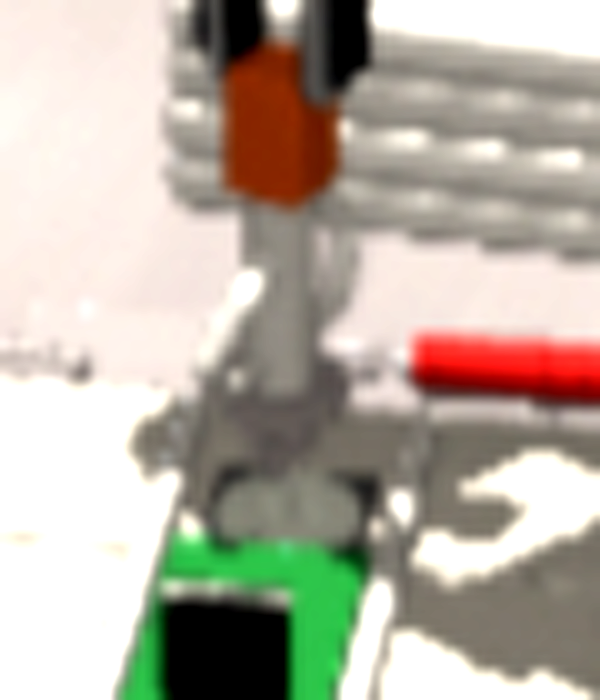

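send_rows(rows="0 0 -0.2 0 0;0 0 -0.2 -0.05 0;0 0.5 -0.2 -0.05 0;0 1 -0.2 -0.05 0;0 1.3 -0.2 -0.05 0;0 1.3 -0.2 -0.05 0;0 1.3 -0.2 -0.05 0")

```text
time_s: 13.2
eef_pos: [602.4, -260.9, 194.9]
ee_rot: [0.701, 0.095, 0.701, -0.095]
force: [0.6, 0.5, -1.7]
grip_width: 0.276
```

```bash
python3 - <<'E'
from h import *
from rig import ctrl
plan(ctrl,[602.5,-259.9,187],-15.2)
E
```

```text
shift cm [ 0.79  0.1  -0.01] turn -0.04 | pos [ 602.4 -260.9  194.9] jaw -15.4 down [-0.  0. -1.] F [ 0.6  0.5 -1.7] T [ 0.04 -0.02 -0.03] g 0.276 t 13.2 j6 -0.32
```

send_rows(rows="0 0 0.1 0 0;0 0.3 0.1 0 0;0 0.6 0.1 0 0;0 0.8 0.1 0 0;0 0.8 0.1 0 0")

```text
time_s: 13.7
eef_pos: [602.4, -259.9, 186.4]
ee_rot: [0.7, 0.095, 0.701, -0.095]
force: [1.0, -1.3, -2.8]
grip_width: 0.274
```

```bash
python3 - <<'E'
from h import *
from rig import ctrl
plan(ctrl,[602.5,-259.9,180],-15.2)
E
```

```text
shift cm [0.64 0.   0.01] turn -0.04 | pos [ 602.4 -259.9  186.4] jaw -15.4 down [-0.001  0.    -1.   ] F [ 1.  -1.3 -2.8] T [-0.09  0.12  0.04] g 0.274 t 13.7 j6 -0.32
```

send_rows(rows="0 0.2 0 0 0;0 0.4 0 0 0;0 0.5 0 0 0;0 0.5 0 0 0")

```text
time_s: 14.1
eef_pos: [602.5, -259.9, 182.1]
ee_rot: [0.701, 0.095, 0.701, -0.095]
force: [-1.1, 0.2, -1.5]
grip_width: 0.281
```

send_rows(rows="0 0.1 0 0 0;0 0.2 0 0 0;0 0.3 0 0 0;0 0.3 0 0 0")

```text
time_s: 14.5
eef_pos: [602.5, -259.8, 178.5]
ee_rot: [0.7, 0.095, 0.701, -0.095]
force: [0.1, -0.2, -3.0]
grip_width: 0.277
```

```bash
python3 - <<'E'
from h import *
from rig import ctrl
plan(ctrl,[602.5,-259.9,167.7],-15.2)
E
```

```text
shift cm [ 1.08 -0.01  0.01] turn -0.04 | pos [ 602.5 -259.8  178.5] jaw -15.4 down [-0.001  0.    -1.   ] F [ 0.1 -0.2 -3. ] T [-0.07  0.32  0.02] g 0.277 t 14.5 j6 -0.32
```

send_rows(rows="0 0.2 0 0 0;0 0.4 0 0 0;0 0.6 0 0 0;0 0.8 0 0 0;0 0.8 0 0 0")

```text
time_s: 15.0
eef_pos: [602.8, -260.1, 171.8]
ee_rot: [0.701, 0.094, 0.7, -0.095]
force: [-3.1, 0.3, 3.7]
grip_width: 0.277
```

send_rows(rows="0 0.1 0 0 0;0 0.2 0 0 0;0 0.3 0 0 0;0 0.3 0 0 0")

```text
time_s: 15.4
eef_pos: [602.9, -260.1, 169.2]
ee_rot: [0.701, 0.094, 0.7, -0.095]
force: [-2.1, 0.8, 6.2]
grip_width: 0.281
```

send_rows(rows="0 0.1 0 0 0;0 0.2 0 0 0;0 0.2 0 0 0;0 0.2 0 0 0")

```text
time_s: 15.8
eef_pos: [603.0, -260.3, 167.8]
ee_rot: [0.702, 0.094, 0.7, -0.095]
force: [-3.2, -0.4, 8.9]
grip_width: 0.277
```

send_rows(rows="0 0.1 0 0 0;0 0.2 0 0 0;0 0.2 0 0 0;0 0.2 0 0 0")

```text
time_s: 16.2
eef_pos: [603.3, -260.7, 167.6]
ee_rot: [0.702, 0.094, 0.699, -0.096]
force: [-4.6, -0.1, 18.0]
grip_width: 0.28
```

send_rows(rows="0 0.1 0 0 0;0 0.2 0 0 0;0 0.2 0 0 0;0 0.2 0 0 0")

```text
time_s: 16.6
eef_pos: [603.6, -261.0, 167.5]
ee_rot: [0.703, 0.093, 0.698, -0.096]
force: [-6.6, 0.1, 26.9]
grip_width: 0.282
```

```bash
python3 - <<'E'
from h import *
from rig import ctrl,capture
plan(ctrl,[602.5,-259.9,167.7],-15.2)
for n in ("side","top"):
    p=capture(n);pickle.dump(p,open(n+"6.pkl","wb"))
    o=(280,120) if n=="side" else (325,175)
    cv2.imwrite(f"pics/z6{n}.png",cv2.resize(p["pixels"][o[1]:o[1]+100,o[0]:o[0]+90,::-1],None,fx=7,fy=7,interpolation=cv2.INTER_CUBIC))
cv2.imwrite("pics/side6.png",pickle.load(open("side6.pkl","rb"))["pixels"][...,::-1])
E
```

```text
shift cm [-0.02  0.07 -0.14] turn -0.04 | pos [ 603.6 -261.   167.5] jaw -15.4 down [ 0.006 -0.005 -1.   ] F [-6.6  0.1 26.9] T [0.39 1.84 0.06] g 0.282 t 16.6 j6 -0.32
```

View pics/z6side.png

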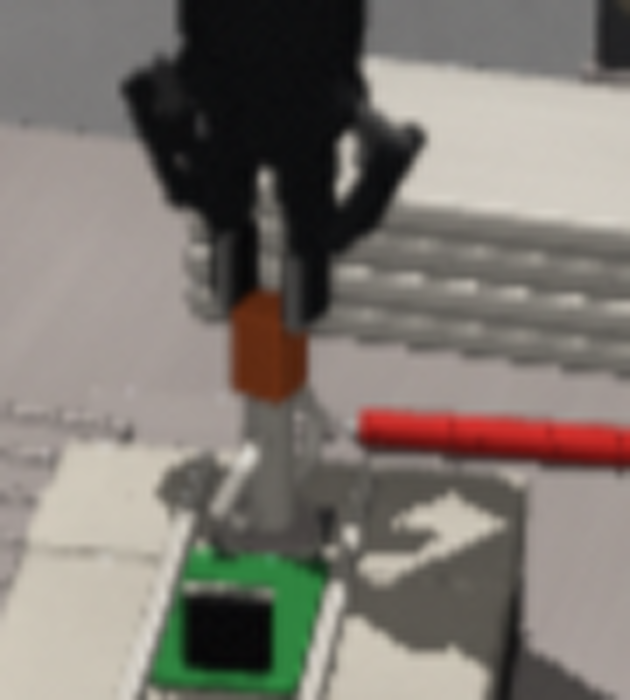

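View pics/side6.png

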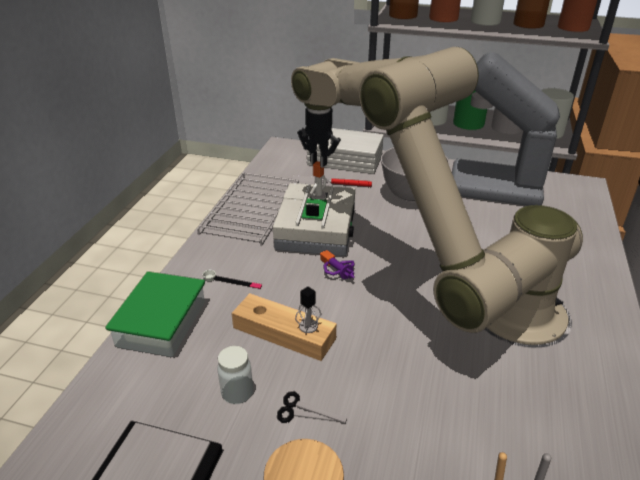

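send_rows(rows="0 0 0.05 -0.1 0;0 0 0.05 -0.1 0;0 0 0.05 -0.1 0;0 0 0.05 -0.1 0;0 0 0.05 -0.1 0")

```text
time_s: 17.2
eef_pos: [603.3, -260.5, 167.6]
ee_rot: [0.704, 0.093, 0.698, -0.096]
force: [-4.3, -0.2, 25.7]
grip_width: 0.283
```

```bash
python3 - <<'E'
from h import *
from rig import ctrl,capture,nets
plan(ctrl,[602.5,-259.9,167.7],-15.2)
p=capture("side")
for t in ("kneader_grip","guard_grip","kneader_seat"): print(t,[(np.round(d["location"],1).tolist(),round(d["confidence"],2)) for d in nets.spot_point(p,t)][:3])
E
```

```text
shift cm [-0.01  0.04 -0.09] turn -0.04 | pos [ 603.3 -260.5  167.6] jaw -15.4 down [ 0.008 -0.006 -1.   ] F [-4.3 -0.2 25.7] T [0.15 1.32 0.01] g 0.283 t 17.2 j6 -0.32
kneader_grip [([600.6, -257.6, 180.9], 0.79), ([522.9, -68.5, 8.8], 0.56)]
guard_grip [([585.9, -137.0, 120.8], 0.71)]
kneader_seat [([599.1, -266.1, 91.4], 0.8), ([450.5, -12.8, 25.2], 0.64), ([745.5, 89.6, -2.8], 0.59)]
```

Seat height is about 91–92 mm, the force is steady at about 26 N, and the guard is still at its stop. I'm handing the job in.

```bash
python3 - <<'E'
from rig import ctrl,workorder
print(workorder.finish_job()); s=ctrl.sense(); print(s["time_s"],s["eef_pos"],s["force"],s["grip_width"])
E
```

```text
the job is handed in; nothing more can be done
None
the job is handed in; nothing more can be done
```

The job is handed in at about 17.4 s. The guard is fully open, and the orange-headed kneader is fully home in the hub, still gripped and pressed down.

**What I did**
- **Guard:** I gripped its black block and slid it about 69 mm until it met its end stop, where the force rose to 31 N. The top camera then put it within 0.5 mm of that stop.
- **Kneader:** I took it from the stand by its ±y flats and turned it about 81° so its splines lined up with the slots, measured at -15° / 75°. I then pushed it down against the spring.

**Last checks**
- **Seated:** the tool came to a hard stop at z = 167.6 mm, where 167.7 mm was expected with the flange on the hub. The network put the flange underside at 91.4 mm; the hub face is at 92 mm.
- **Held down:** the push was steady at about 26 N, with the kneader still in the grip at 60 N.
- **Everything else:** the whisk, jar, spatula, measuring spoon and purple look-alike all looked unmoved in the last side picture.

**What disagreed**
- The side camera read about 6–11 mm off in y against the top camera. The top camera agreed with where the robot felt the end stop, so I used it.
- A small sideways load of about 4 N and a tool tilt of about 0.6° remained at the end.

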